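# Load the cold pack under the vial block and shut the door

## Task

The vaccines are going out for a session: push the blue cold pack that lies in front of the cool tray end-first into its open mouth, under the metal block that holds the vials, until it is fully inside, then swing the tray's door fully shut. Leave the vials standing in their pockets, and do not disturb the finger oximeter and the syringe lying nearby.

Things in the scene. Friction and masses are not known exactly. Their poses are not given: they have to be found in the camera images.
- cool_tray: white bench-top cool tray for vials, fixed to the table: a low tunnel, closed at the back, roofed by an aluminium block with six vial pockets. Origin on the table in the middle of the mouth, level with the front ends of the side walls; x points into the tunnel, y to its left wall seen looking in, z up. Outside 180 deep (x) x 115 wide x 56 mm high, back wall at x = 170 mm
- roof_edge (a point): middle of the roof's front edge, underside, 34 mm above the table, at x = 12 mm in the tray's frame; the tray's axes. The tunnel below is 95 mm wide and has no floor: the pack slides on the table. Side walls 10 mm thick, front ends rounded, reaching 12 mm ahead of the roof, so upright fingers can follow the pack about 10 mm inside. The roof is bare, 56 mm high, up to x = 68 mm
- tray_door (a joint): angle of the white door about its upright hinge at the left front edge of the mouth: 0 shut across the mouth, growing as it swings out and to the left (1.57 straight out, stop at 2.5); starts at 1.7 to 2.3. Stays where left (friction 0.03 N m), no latch. A pack sticking out of the mouth keeps it from shutting; the closing door can push it in the last few mm
- door_hinge (a point): point on the door's upright hinge axis, 28 mm above the table, fixed to the tray at x = -4, y = +57.5 mm of the tray's frame; its axes are the tray's
- door_free_edge (a point): point on the door's free upright edge, 115 mm from the hinge axis, 28 mm above the table; moves with the door; its -y points from the hinge to the free edge, -x out of the outer face. The panel is 6 mm thick, from 3 to 53 mm above the table, with a blue finger tab outside 98 to 108 mm from the hinge axis, 12 mm proud
- pack_center (a point): centre of the blue cold pack (rigid, about 0.4 kg, 88 x 153 x 28 mm, solid core 85 x 150 x 25 mm) lying flat and loose before the mouth and to its right; the point is 12.5 mm above the table, y along the length, z up. Too wide to grasp lying: push its sides and end. Enters lengthways, either end first. Home: this point at x = 77 to 95 mm in the tray's frame, length along the tray's x
- vial_1_center (a point): centre (half-way up) of the small glass vial with a red cap, 23 mm in diameter; it stands loose in one of the tray's six pockets (which one varies), 14 mm deep, its foot 42 mm above the table
- vial_2_center (a point): centre (half-way up) of the small glass vial with a green cap, 23 mm in diameter; it stands loose in one of the tray's six pockets (which one varies), 14 mm deep, its foot 42 mm above the table
- vial_3_center (a point): centre (24 mm above its foot) of the small glass vial with a blue cap, 23 mm in diameter; it stands loose in one of the tray's six pockets (which one varies), 14 mm deep, its foot 42 mm above the table
- oximeter: small blue and white finger oximeter, 33 x 58 x 30 mm, lying loose on the table to the right; origin under its centre, on the table. Bystander
- syringe: clear syringe without needle, 33 x 114 x 22 mm, lying loose on the table to the left; origin under its middle, on the table. Bystander
There are look-alikes about, which are no part of the job. Of the things that look like the part that bears pack_center, the larger one is meant. Leave any orange look-alike of the part that bears vial_1_center alone.

How it is judged:
On the way:
1. the cold pack lies in the tray under the vial block while the door is still open (x of pack_center in the frame of cool_tray above 0.05 m and value of joint tray_door above 0.1 rad), for 0.1 s.
At the end, for the whole second after the job is handed in: The cold pack lies flat and at rest wholly inside the tunnel (its centre 73 to 100 mm inside the mouth and within 12 mm of the tunnel's middle line), the door is shut to within 0.06 rad (about 6 mm at its free edge), and the three vials stand upright in their pockets (x of pack_center in the frame of cool_tray between 0.073 and 0.1 m and y of pack_center in the frame of cool_tray between -0.012 and 0.012 m and angle between pack_center's own z axis and vertical below 0.1 rad and value of joint tray_door below 0.06 rad and linear speed of cold_pack below 0.01 m/s and angle between each of vial_1_center, vial_2_center, vial_3_center's own z axis and vertical below 0.25 rad); the robot touches nothing.
It fails at once if the vial with the red cap is tipped or moved from its pocket (angle between vial_1_center's own z axis and vertical above 0.35 rad or distance of vial_1_center from where it was at the start of the episode above 0.015 m).
It fails at once if the vial with the green cap is tipped or moved from its pocket (angle between vial_2_center's own z axis and vertical above 0.35 rad or distance of vial_2_center from where it was at the start of the episode above 0.015 m).
It fails at once if the vial with the blue cap is tipped or moved from its pocket (angle between vial_3_center's own z axis and vertical above 0.35 rad or distance of vial_3_center from where it was at the start of the episode above 0.015 m).
It fails at once if the oximeter is moved more than 2 cm (distance of oximeter from where it was at the start of the episode above 0.02 m).
It fails at once if the syringe is moved more than 2 cm (distance of syringe from where it was at the start of the episode above 0.02 m).
It also fails if it takes over 58 s, if anything falls off the work surface, if the arm or the gripper's body presses on something with over 40 N, if the wrist force passes 120 N, or if a joint passes its speed limit or range.

## Robot

A 7-joint arm with a two-finger parallel gripper is mounted at the origin on a cart in front of the work surface, level with it; the furniture and walls round the work are solid. World frame = base frame: x ahead of the robot, y to its left, z up, the work surface at z = 0. Lengths are in m, angles in rad, forces in N, time in s.
With the tool pointing down it reaches from about 0.425 to 0.975 m from the base axis. Payload 16.7 kg.
Tool frame: the origin (TCP) lies at the very end of the fingers, on their centre line; the grasp point (between the pads) lies 19 mm behind it (robot.tcp_to_grasp is the distance from the TCP to the grasp point, in m); z points along the fingers, y is the line along which they close (so a half turn about z gives the same grasp; the last joint's range is limited). The gripper opens to 85 mm and grips with 20 to 120 N. Pads are 22 mm wide; open, the fingers measure 114 mm over their backs; the gripper's body (76 mm by 85 mm) begins 54 mm behind the grasp point. The pads swing forward as they close: fully open they stand 13 mm farther back than shut.
Start: joints at [0.969, 0.426, 0.074, 1.606, -0.034, 1.111, -0.067], TCP at [0.295, -0.607, 0.231] pointing down, gripper open.
Joint ranges: [-2.85, 2.85], [-0.5, 2.14], [-1.23, 1.37], [0.21, 2.46], [-1.02, 4.16], [0.16, 2.05], [-2.73, 2.73]. Speed limits (rad/s): [1.89, 1.89, 2.39, 2.39, 3.01, 3.01, 3.01].

## Interface

Orientations are given as a rotation vector (axis times angle).
In Python, from bench import sensors, optics, close_job, robot gives the robot as it stands.
- The arm moves only by the shell command python3 -m inch 'ROWS' [OPENING] [FORCE]. ROWS is JSON, a list of rows, each an object of numbers: "x", "y", "z": the shift along the tool's x, y, z in m; "spin": the turn about the tool's z in degrees. In form: [{"x": .., "y": .., "z": .., "spin": ..}, ...]. A call has 1 to 12 rows; each row is the pose to reach, as a shift and turn from the pose commanded when the call began, along the tool's axes at that moment; what a row does not reach only later rows make up. A row lasts 1/12 s, in which the tool goes at most 41.7 mm and 7.16 degrees, less where a joint would pass 70% of its speed; a pose out of reach is approached as far as the arm can. A call with a gripper value outside its range is refused whole. OPENING is the gripper command: -1 is shut, 1 is fully open, values between are in proportion, set as the call begins (- or left out, the last holds). The fingers move at their own pace and stop on an object; FORCE is the grip in N (left out, the last holds). Time passes only in rows, so rows that repeat a pose let the fingers close. It gives the time, the measured TCP pose, the force, the opening and the grip force at its end, in the units of the state.
- sensors.get_state(): the state, without advancing time (a new reading comes with each control period).
- optics.grab_frame(name): name is "scene" or "side" or "wrist"; returns the picture (480x640x3 uint8, red, green, blue); there is no depth.
- optics.camera_info(name): a dict with "mtx" (3x3 intrinsics, pixels), "extrinsics" (4x4, takes a point from world to camera coordinates). Camera axes: x right, y up, looking along -z (the intrinsics and any distortion apply to the point x, -y, -z); pixel columns grow to the right and rows downward; lengths in m; the calibration is good to about 2 mm. A picture is of the moment at which its call begins: read the wrist's pose just before it. camera_info takes no time and is no camera call; for the wrist camera it gives the pose at the moment of the call.
- close_job(): hands the job in; it is judged then, once.
The state is a dict: "t": time; "qpos": joint angles; "joint_velocities": joint speeds; "tau": joint torques, N m; "position": TCP position; "eef_rot": TCP orientation; "force": force on the tool from outside, world axes, zero at the start; "torque": the same for the moment, N m; "finger_gap": finger opening in m; "grip_force": force on a finger pad.
Only numpy, scipy, OpenCV 4.12 (cv2) and the standard library are available. Lean on these libraries where they do the work, as an engineer would, in place of code of your own. Each camera call takes 0.05 s, during which the arm holds its last target. There are 200 camera calls.

## Working session

There is one attempt and no reset: what is moved stays moved. The work goes in short steps, Python scripts to look and compute and a shell command to move; the robot and the scene stay as the last step left them, time stands still between calls to the robot, and variables do not carry over. Pictures are saved under pics/ and viewed, at most 10 in all, crops included, and the job is handed in when it is done.

```bash
mkdir -p pics; ls; python3 - <<'E'
from bench import sensors, optics, robot
import cv2
s=sensors.get_state();print(s)
for n in("scene","side"):
    cv2.imwrite(f"pics/{n}0.png",optics.grab_frame(n)[:,:,::-1]);print(optics.camera_info(n))
E
```

```text
pics
{'t': 0.0, 'qpos': array([ 0.96851929,  0.42677892,  0.07385195,  1.60666293, -0.03408948,
        1.11080609, -0.06711034]), 'joint_velocities': array([-5.55240448e-04,  9.37573889e-04, -1.01220202e-03,  2.25266113e-04,
        3.80036511e-04,  5.11613236e-05,  7.43304017e-04]), 'tau': array([-2.06588418e-03, -9.49831581e+01,  3.75989333e+00, -4.63510072e+01,
        1.90017326e-02,  1.03014323e-02,  1.24170106e-05]), 'position': array([ 0.2950615 , -0.60660159,  0.23055467]), 'eef_rot': array([-3.06014862e+00, -7.04801280e-01,  6.69263116e-04]), 'force': array([-0.42106363, -0.84872673,  0.87823017]), 'torque': array([0.03299608, 0.00193804, 0.06395569]), 'grip_force': 0.0, 'finger_gap': 0.08531176079047387}
{'mtx': array([[439.6159958 ,   0.        , 314.0378506 ],
       [  0.        , 439.6159958 , 240.36540066],
       [  0.        ,   0.        ,   1.        ]]), 'extrinsics': array([[-0.75239797, -0.65868837, -0.00518938,  0.48361429],
       [ 0.50493388, -0.58179269,  0.63761983, -0.37338643],
       [-0.4230119 ,  0.47712357,  0.77033371, -0.81356833],
       [ 0.        ,  0.        ,  0.        ,  1.        ]])}
{'mtx': array([[450.06395391,   0.        , 328.0371374 ],
       [  0.        , 450.06395391, 240.82250266],
       [  0.        ,   0.        ,   1.        ]]), 'extrinsics': array([[-0.91380084, -0.40602566, -0.01054475,  0.56292677],
       [ 0.22274079, -0.52267197,  0.82292196, -0.19632125],
       [-0.33963888,  0.74963803,  0.56805656, -0.78073344],
       [ 0.        ,  0.        ,  0.        ,  1.        ]])}
```

View pics/scene0.png

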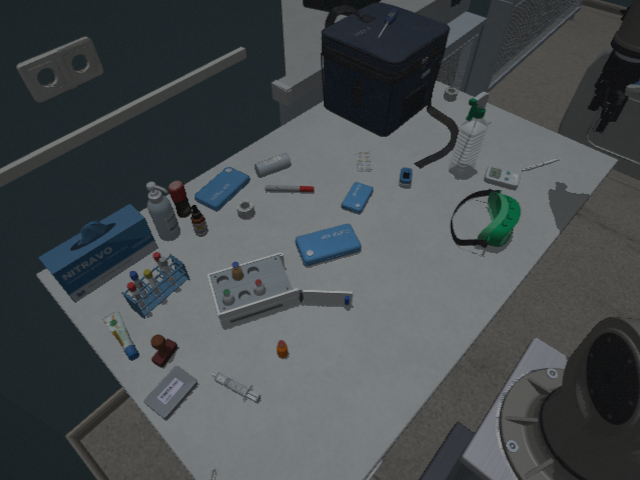

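View pics/side0.png

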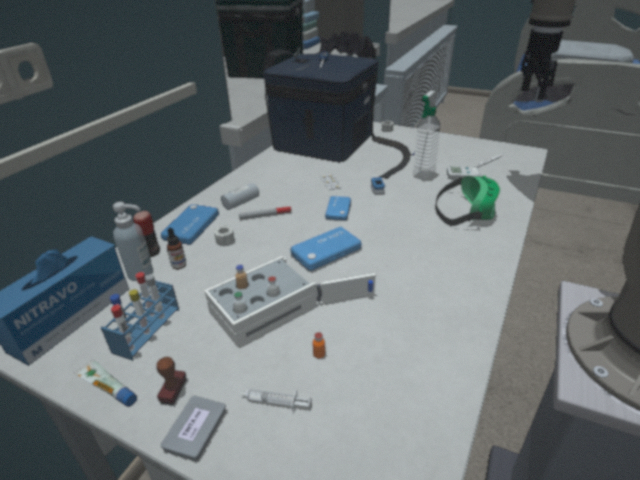

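The pictures show the tray near (253,288) in scene and (262,298) in side. Its door sticks out to (352,300), and the larger near pack is at (328,244). I'll enlarge crops of both views to read off corners.

```bash
python3 - <<'E'
import cv2
a=cv2.imread("pics/scene0.png")[215:335,200:370];b=cv2.imread("pics/side0.png")[220:345,200:385]
cv2.imwrite("pics/c1.png",cv2.resize(a,None,fx=4.5,fy=4.5,interpolation=cv2.INTER_CUBIC))
cv2.imwrite("pics/c2.png",cv2.resize(b,None,fx=4.25,fy=4.25,interpolation=cv2.INTER_CUBIC))
E
```

```text
(no output)
```

View pics/c1.png

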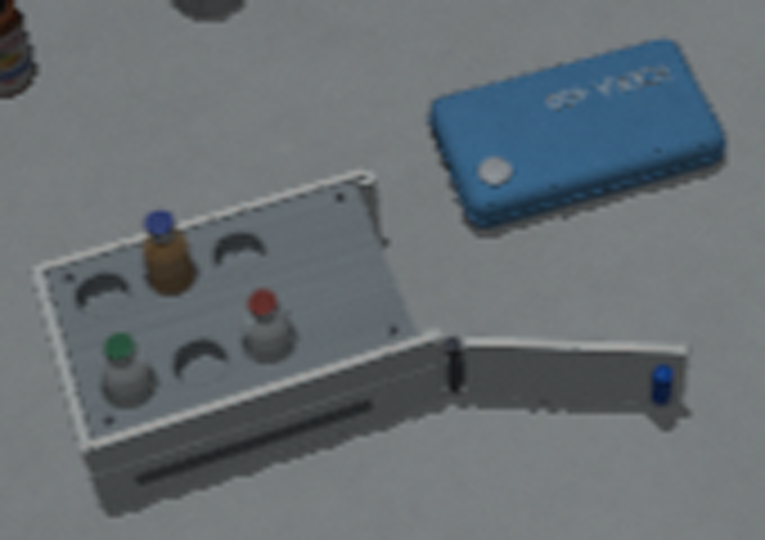

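View pics/c2.png

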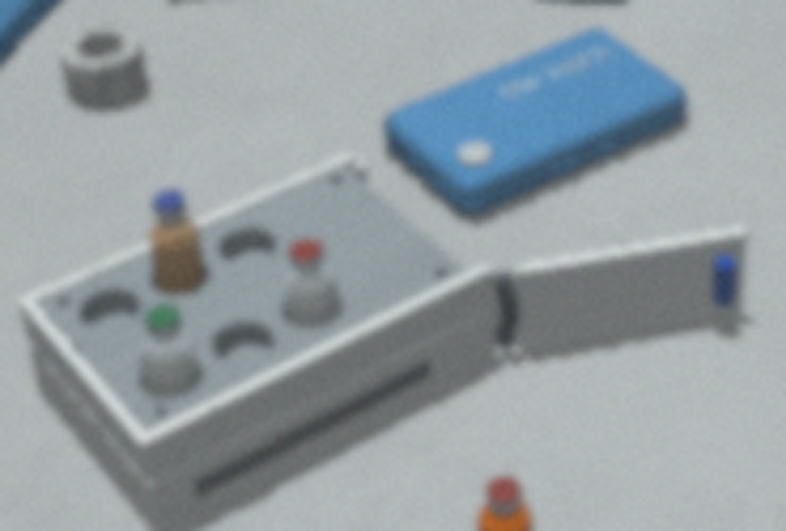

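The crops give clear corners. Tray rim in c1: back-right (38,268), back-left (90,447), front-left (438,333), front-right (370,178). The door's free top edge is at (686,348). Pack top corners are (435,100), (678,42), (722,140) and (470,212). The matching points are clear in c2.

```bash
cat > h.py <<'E'
import numpy as np
from scipy.optimize import least_squares
from bench import sensors, optics
def proj(ci,P):
    P=np.atleast_2d(P); c=P@ci["extrinsics"][:3,:3].T+ci["extrinsics"][:3,3]
    q=np.c_[c[:,0],-c[:,1],-c[:,2]]@ci["mtx"].T
    return q[:,:2]/q[:,2:]
def tri(cis,uvs):
    return least_squares(lambda p:np.concatenate([proj(c,p)[0]-u for c,u in zip(cis,uvs)]),[.6,0,.03]).x
def plane(ci,uv,z):
    return least_squares(lambda p:proj(ci,[p[0],p[1],z])[0]-uv,[.6,0]).x
def T(p,loc):
    c,s=np.cos(p[2]),np.sin(p[2]); loc=np.atleast_2d(loc)
    return np.c_[p[0]+c*loc[:,0]-s*loc[:,1],p[1]+s*loc[:,0]+c*loc[:,1],loc[:,2]]
E
python3 - <<'E'
from h import *
A=optics.camera_info("scene");B=optics.camera_info("side")
a=lambda u,v:np.array([200+u/4.5,215+v/4.5]);b=lambda u,v:np.array([200+u/4.25,220+v/4.25])
pts=dict(trBR=(a(38,268),b(25,303)),trBL=(a(90,447),b(145,440)),trFL=(a(438,333),b(490,268)),trFR=(a(370,178),b(350,157)),
door=(a(686,348),b(743,232)),doorH=(a(462,342),b(515,272)),pL=(a(435,100),b(388,120)),pT=(a(678,42),b(600,30)),pR=(a(722,140),b(685,95)),pB=(a(470,212),b(470,200)),
red=(a(263,298),b(306,246)),green=(a(120,343),b(163,315)),blue=(a(160,219),b(169,198)))
W={}
for k,v in pts.items(): W[k]=tri((A,B),v);print(k,W[k].round(4))
def fit(loc,keys,p0):
    f=lambda p:np.concatenate([np.r_[proj(A,x)[0]-pts[k][0],proj(B,x)[0]-pts[k][1]] for k,x in zip(keys,T(p,loc))])
    r=least_squares(f,p0);print(keys,r.x.round(4),"rms",np.sqrt(np.mean(r.fun**2)).round(2));return r.x
k=["trBR","trBL","trFL","trFR"];m=np.mean([W[i] for i in k],0)
d=W["trFL"]-W["trBL"];y=np.arctan2(-d[1],-d[0])
t=fit([[.18,-.0575,.056],[.18,.0575,.056],[0,.0575,.056],[0,-.0575,.056]],k,[m[0],m[1],y])
k=["pL","pB","pR","pT"];m=np.mean([W[i] for i in k],0)
p=fit([[.042,.074,.025],[-.042,.074,.025],[-.042,-.074,.025],[.042,-.074,.025]],k,[m[0],m[1],y-np.pi/2])
def loc(P):
    c,s=np.cos(t[2]),np.sin(t[2]);dx,dy=P[0]-t[0],P[1]-t[1];return np.array([c*dx+s*dy,-s*dx+c*dy])
print("pack in tray",loc(p),np.degrees(p[2]-t[2]+np.pi/2))
for n in("door","red","green","blue"):print(n,loc(W[n]).round(4))
e=loc(W["door"])-[-.004,.0575];print("door ang",np.arctan2(-e[0],-e[1]),np.hypot(*e))
for n,uv,C in(("oxi",(405,178),A),("syr",(236,386),A),("syrtip",(215,377),A),("orange",(282,352),A),("spack",(357,198),A)):
    w=plane(C,np.array(uv,float),.012);print(n,w.round(3),loc(w).round(3))
print("tray deg",np.degrees(t[2]))
E
```

```text
trBR [0.7717 0.2167 0.0511]
trBL [0.6737 0.2678 0.0519]
trFL [0.5922 0.1131 0.0512]
trFR [0.6876 0.0657 0.052 ]
door [0.497  0.0374 0.0461]
doorH [0.5819 0.1076 0.0478]
pL [ 0.7171 -0.019   0.0121]
pT [ 0.6425 -0.1422  0.0142]
pR [ 0.5766 -0.1003  0.0146]
pB [0.6469 0.0274 0.0132]
red [0.6519 0.1698 0.0873]
green [0.6849 0.231  0.086 ]
blue [0.7176 0.174  0.0964]
['trBR', 'trBL', 'trFL', 'trFR'] [0.6373 0.0879 1.0875] rms 1.62
['pL', 'pB', 'pR', 'pT'] [ 0.64   -0.0487 -0.5269] rms 1.48
pack in tray [-0.11971666 -0.06588989] -2.4957830644063486
door [-0.11    0.1007]
red [0.0792 0.0251]
green [0.1488 0.0244]
blue [ 0.1135 -0.0311]
door ang 1.957757053170069 0.1144421204406745
oxi [ 0.634 -0.385] [-0.42  -0.217]
syr [0.548 0.343] [0.185 0.198]
syrtip [0.593 0.359] [0.219 0.165]
orange [0.529 0.231] [0.077 0.162]
spack [ 0.688 -0.231] [-0.259 -0.193]
tray deg 62.30680532075504
```

```bash
cat >> h.py <<'E'
from scipy.spatial.transform import Rotation as R
TRAY=[0.6373,0.0879,1.0875]
def go(lx,ly,z,tooly=None,tray=None):
    """shift to tray-frame point; tooly = yaw (deg, tray frame) of tool y, mod 180"""
    s=sensors.get_state();M=R.from_rotvec(s["eef_rot"]).as_matrix()
    w=T(tray or TRAY,[lx,ly,z])[0]; d=M.T@(w-s["position"])
    sp=0
    if tooly is not None:
        cur=np.degrees(np.arctan2(M[1,1],M[0,1])); sp=-((tooly+np.degrees((tray or TRAY)[2])-cur+90)%180-90)
    print("t %.2f"%s["t"],"world",w.round(3),"shift",d.round(4),"spin %.1f"%sp,"tilt",M[:,2].round(3),"F",s["force"].round(1))
def where(tray=None):
    t=tray or TRAY;s=sensors.get_state();p=s["position"];c,q=np.cos(t[2]),np.sin(t[2]);dx,dy=p[0]-t[0],p[1]-t[1]
    return np.array([c*dx+q*dy,-q*dx+c*dy,p[2]])
E
python3 - <<'E'
from h import *
A=optics.camera_info("scene")
for n,uv,z in(("bottle",(463,165),0),("goggles",(495,240),0.03),("goggles2",(455,225),0.0)):print(n,plane(A,np.array(uv,float),z).round(3))
B=optics.camera_info("side")
b=plane(A,np.array((463,165.)),0)
for z in(.15,.2,.25,.3):print(z,proj(A,[*b,z]),proj(B,[*b,z]))
go(-.1,-.17,.25,0)
print(optics.camera_info("wrist"))
E
```

```text
bottle [ 0.541 -0.557]
goggles [ 0.332 -0.323]
goggles2 [ 0.439 -0.33 ]
0.15 [[477.14071603 122.45756799]] [[429.64973337 123.18636728]]
0.2 [[482.4832984  106.38437573]] [[431.73718839 105.95933089]]
0.25 [[488.19465866  89.20171292]] [[433.92023267  87.94342974]]
0.3 [[494.3143447   70.79059947]] [[436.20558594  69.08320829]]
t 0.10 world [ 0.741 -0.08   0.25 ] shift [ 0.6318 -0.2787 -0.019 ] spin 53.6 tilt [-0.001  0.001 -1.   ] F [-0.3  0.  -0.8]
{'mtx': array([[397.70099505,   0.        , 319.90343978],
       [  0.        , 397.70099505, 237.05523896],
       [  0.        ,   0.        ,   1.        ]]), 'extrinsics': array([[ 0.43795081, -0.89899683, -0.0019443 , -0.67483538],
       [ 0.86531833,  0.42212863, -0.27024359,  0.03628854],
       [ 0.24376888,  0.11667097,  0.96279002, -0.37952805],
       [ 0.        ,  0.        ,  0.        ,  1.        ]])}
```

```bash
python3 -m inch '[{"x":0.015,"y":-0.007,"z":-0.002,"spin":2},{"x":0.045,"y":-0.02,"z":-0.005,"spin":5},{"x":0.08,"y":-0.035,"z":-0.01,"spin":9},{"x":0.115,"y":-0.05,"z":-0.015,"spin":13},{"x":0.15,"y":-0.065,"z":-0.02,"spin":18},{"x":0.185,"y":-0.08,"z":-0.02,"spin":22},{"x":0.22,"y":-0.095,"z":-0.02,"spin":26},{"x":0.255,"y":-0.11,"z":-0.02,"spin":30},{"x":0.29,"y":-0.125,"z":-0.02,"spin":34},{"x":0.325,"y":-0.14,"z":-0.02,"spin":38},{"x":0.355,"y":-0.155,"z":-0.02,"spin":42},{"x":0.37,"y":-0.16,"z":-0.02,"spin":45}]' 0
python3 - <<'E'
from h import *
go(-.08,-.12,.25,0);print(sensors.get_state()["qpos"])
E
```

```text
t: 1.1
position: [0.5607, -0.2962, 0.2509]
eef_rot: [-3.097, 0.518, 0.0]
force: [-0.9, 0.2, -0.7]
finger_gap: 0.0427
grip_force: 0.0
t 1.10 world [ 0.706 -0.039  0.25 ] shift [ 0.0539 -0.2909  0.0014] spin 8.7 tilt [ 0.     0.002 -1.   ] F [-0.9  0.2 -0.7]
[ 0.33677621  0.34371956  0.06273173  1.68154999 -0.02546177  1.1176364
 -1.49537116]
```

```bash
python3 -m inch '[{"x":0.002,"y":-0.012,"spin":1},{"x":0.008,"y":-0.04,"spin":2},{"x":0.014,"y":-0.075,"spin":3},{"x":0.02,"y":-0.11,"spin":4},{"x":0.027,"y":-0.145,"spin":5},{"x":0.034,"y":-0.18,"spin":6},{"x":0.04,"y":-0.215,"spin":7},{"x":0.046,"y":-0.25,"spin":8},{"x":0.051,"y":-0.275,"spin":8.7},{"x":0.054,"y":-0.29,"spin":8.7},{"x":0.054,"y":-0.29,"spin":8.7},{"x":0.054,"y":-0.29,"spin":8.7}]'
python3 - <<'E'
from h import *
import cv2,pickle
ci=optics.camera_info("wrist");im=optics.grab_frame("wrist");pickle.dump(ci,open("w1.pkl","wb"))
cv2.imwrite("pics/w1.png",im[:,:,::-1]);print(where(),sensors.get_state()["position"])
E
```

```text
[-0.37412972 -0.11131406  0.25078037] [ 0.56200677 -0.29510757  0.25078037]$[0]: bad value
```

View pics/w1.png

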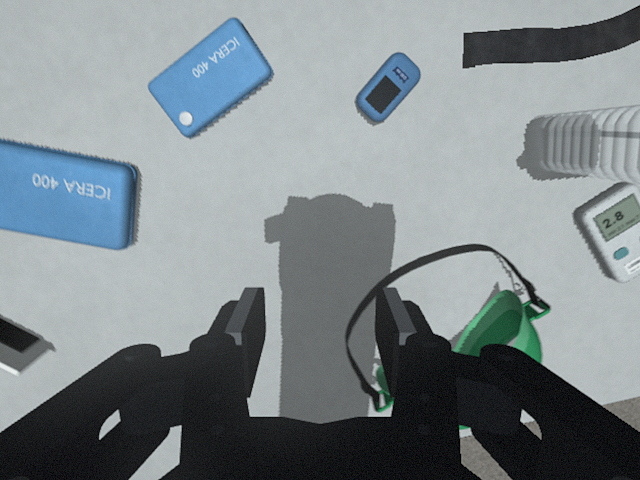

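The rows need all four keys. The view shows the pack's right end at (130,195) and the oximeter at (390,85). The camera looks along tool +x, so I'll turn tool x towards tray +x, which is also the end-push orientation, and look at the mouth from there.

```bash
python3 - <<'E'
from h import *
go(-.26,-.03,.25,-90)
E
```

```text
t 1.15 world [ 0.543 -0.156  0.25 ] shift [-0.0633 -0.125   0.0011] spin -81.4 tilt [ 0.001  0.002 -1.   ] F [ 1.5  3.5 -0.6]
```

```bash
python3 -m inch '[{"x":-0.005,"y":-0.01,"z":0,"spin":-6},{"x":-0.01,"y":-0.02,"z":0,"spin":-13},{"x":-0.015,"y":-0.035,"z":0,"spin":-20},{"x":-0.02,"y":-0.05,"z":0,"spin":-27},{"x":-0.03,"y":-0.065,"z":0,"spin":-34},{"x":-0.035,"y":-0.08,"z":0,"spin":-41},{"x":-0.045,"y":-0.095,"z":0,"spin":-48},{"x":-0.055,"y":-0.11,"z":0,"spin":-55},{"x":-0.06,"y":-0.12,"z":0,"spin":-62},{"x":-0.063,"y":-0.125,"z":0,"spin":-69},{"x":-0.063,"y":-0.125,"z":0,"spin":-76},{"x":-0.063,"y":-0.125,"z":0,"spin":-81.4}]'
python3 -m inch '[{"x":0,"y":0,"z":0,"spin":0},{"x":0,"y":0,"z":0,"spin":0}]'
python3 - <<'E'
from h import *
import cv2,pickle
ci=optics.camera_info("wrist");im=optics.grab_frame("wrist");pickle.dump(ci,open("w1.pkl","wb"))
cv2.imwrite("pics/w2.png",im[:,:,::-1]);print(where(),sensors.get_state()["qpos"])
for n,l in dict(BR=[.18,-.0575,.056],BL=[.18,.0575,.056],FL=[0,.0575,.056],FR=[0,-.0575,.056],roof=[.012,0,.056]).items():print(n,proj(ci,T(TRAY,l))[0].round(1))
E
```

```text
t: 2.15
position: [0.5389, -0.1623, 0.2512]
eef_rot: [-2.682, -1.636, 0.001]
force: [-0.6, -0.3, 0.3]
finger_gap: 0.0425
grip_force: 0.0
t: 2.32
position: [0.539, -0.1629, 0.2511]
eef_rot: [-2.691, -1.621, 0.0]
force: [0.5, -0.3, 0.8]
finger_gap: 0.0428
grip_force: 0.0
[-0.26767678 -0.02953979  0.25115619] [ 0.36481461  0.2371171  -0.21866526  1.8255768   0.05757879  1.08538416
 -0.3616296 ]
BR [ 367.7 -577.9]
BL [ 162.8 -577. ]
FL [ 191.5 -178. ]
FR [ 359.8 -178.6]
roof [ 275.1 -200.4]
```

View pics/w2.png

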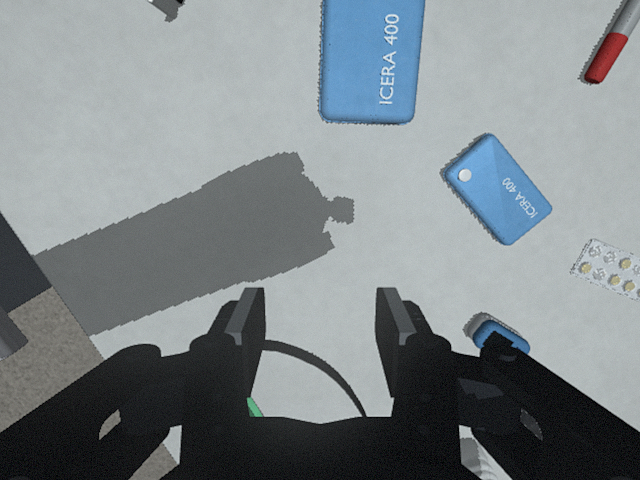

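The near end of the pack is at (370,122) and the tray is off the top of the picture, so I'll move forward 0.15 m and up to see the mouth.

```bash
python3 -m inch '[{"x":0.02,"y":0,"z":-0.005,"spin":0},{"x":0.05,"y":0,"z":-0.02,"spin":0},{"x":0.08,"y":0,"z":-0.03,"spin":0},{"x":0.11,"y":0,"z":-0.04,"spin":0},{"x":0.14,"y":0,"z":-0.05,"spin":0},{"x":0.15,"y":0,"z":-0.05,"spin":0},{"x":0.15,"y":0,"z":-0.05,"spin":0},{"x":0.15,"y":0,"z":-0.05,"spin":0}]'
python3 - <<'E'
from h import *
import cv2,pickle
ci=optics.camera_info("wrist");im=optics.grab_frame("wrist");pickle.dump(ci,open("w1.pkl","wb"))
cv2.imwrite("pics/w3.png",im[:,:,::-1]);print(where())
for n,l in dict(BR=[.18,-.0575,.056],BL=[.18,.0575,.056],FL=[0,.0575,.056],FR=[0,-.0575,.056],roof=[.012,0,.056]).items():print(n,proj(ci,T(TRAY,l))[0].round(1))
E
```

```text
t: 3.03
position: [0.6088, -0.0297, 0.3008]
eef_rot: [-2.689, -1.624, 0.001]
force: [-1.0, -0.5, -0.2]
finger_gap: 0.0429
grip_force: 0.0
[-0.11832292 -0.02955915  0.30077507]
BR [ 355.8 -179.1]
BL [ 209. -179.]
FL [224.   68.5]
FR [351.   68.5]
roof [287.2  54.1]
```

View pics/w3.png

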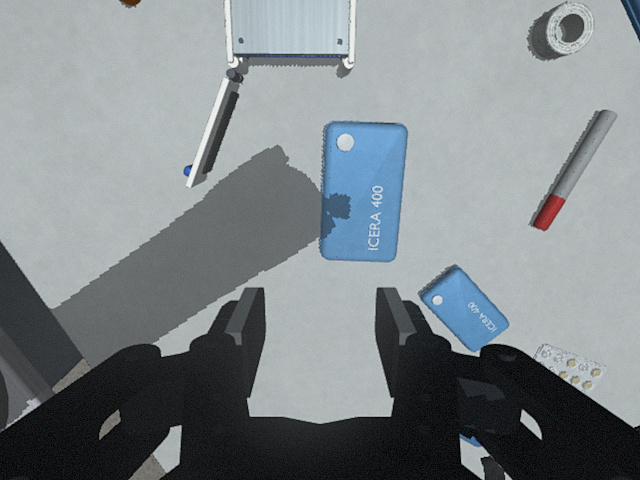

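The mouth is at the top: wall front ends at about (233,66) and (348,67), roof edge at row 55. The pack has corners (326,122), (407,123), (397,261) and (320,259). The door runs from (234,75) to (190,186). I'll read the wall edges numerically.

```bash
python3 - <<'E'
from h import *
import cv2,pickle
ci=pickle.load(open("w1.pkl","rb"));im=cv2.imread("pics/w3.png");g=im.min(2).astype(int)
for r in(3,15,30,45,55,60,64,68):
    w=np.where(g[r,200:380]>215)[0]+200
    runs=np.split(w,np.where(np.diff(w)>2)[0]+1) if len(w) else []
    print(r,[(x[0],x[-1]) for x in runs])
hsv=cv2.cvtColor(im,cv2.COLOR_BGR2HSV);m=cv2.inRange(hsv,(95,80,60),(120,255,255));m[:, :310]=0;m[:100]=0;m[270:]=0;m[:,415:]=0
c=max(cv2.findContours(m,0,1)[0],key=cv2.contourArea);rc=cv2.minAreaRect(c);box=cv2.boxPoints(rc);print(rc)
W=np.array([plane(ci,b,.02) for b in box]);print(W.round(4),np.linalg.norm(W[1]-W[0]),np.linalg.norm(W[2]-W[1]))
cen=W.mean(0);a,b=W[1]-W[0],W[2]-W[1];l=a if np.linalg.norm(a)>np.linalg.norm(b) else b
print("pack",cen,np.degrees(np.arctan2(l[1],l[0])))
E
```

```text
3 [(np.int64(225), np.int64(229)), (np.int64(351), np.int64(354))]
15 [(np.int64(226), np.int64(229)), (np.int64(351), np.int64(354))]
30 [(np.int64(226), np.int64(230)), (np.int64(350), np.int64(354))]
45 [(np.int64(227), np.int64(231)), (np.int64(350), np.int64(353))]
55 [(np.int64(228), np.int64(231)), (np.int64(350), np.int64(353))]
60 [(np.int64(228), np.int64(231)), (np.int64(235), np.int64(237)), (np.int64(241), np.int64(241)), (np.int64(343), np.int64(346)), (np.int64(350), np.int64(353))]
64 [(np.int64(229), np.int64(237)), (np.int64(345), np.int64(347))]
68 []
((362.9889221191406, 191.01016235351562), (83.00997924804688, 138.8743133544922), 2.436648368835449)
[[ 0.5719 -0.0967]
 [ 0.6469  0.033 ]
 [ 0.7206 -0.0096]
 [ 0.6527 -0.1438]] 0.1498029238681897 0.08508686437567158
pack [ 0.64802014 -0.0542743 ] 59.94428385386979
```

```bash
python3 - <<'E'
from h import *
import pickle
ci=pickle.load(open("w1.pkl","rb"))
P=lambda u,v,z=.056:plane(ci,np.array([u,v],float),z)
rows=[3,15,30,45,55]
L=np.array([P(u,r) for u,r in zip([224.7,225.5,226,227,227.7],rows)]);Rr=np.array([P(u,r) for u,r in zip([354.7,354.5,354.2,353.7,353.5],rows)])
ang=[];
for Q in(L,Rr):
    d=np.polyfit(Q[:,1],Q[:,0],1)[0];ang.append(np.arctan2(1,d))
print(np.degrees(ang));y=np.mean(ang)
mid=(L.mean(0)+Rr.mean(0))/2;print("width",abs((L.mean(0)-Rr.mean(0))@[-np.sin(y),np.cos(y)]))
f=(P(233,66.5)+P(347,67))/2;e=np.array([np.cos(y),np.sin(y)])
roof=P(293,54.5);o=mid+e*((f-mid)@e);print("origin by wall ends",o,"roof x",(roof-o)@e)
t=[o[0],o[1],y];print(t)
def loc(P):
    c,s=np.cos(t[2]),np.sin(t[2]);dx,dy=P[0]-t[0],P[1]-t[1];return np.array([c*dx+s*dy,-s*dx+c*dy])
print("pack",loc([.648,-.0543]),59.94-np.degrees(y))
d=loc(P(191,186,.053))-[-.004,.0575];print("door",loc(P(191,186,.053)),np.arctan2(-d[0],-d[1]),np.hypot(*d))
E
```

```text
[62.18497291 62.12338218]
width 0.11309795844894174
origin by wall ends [0.64063988 0.08781944] roof x 0.010203672676320228
[np.float64(0.640639877340668), np.float64(0.08781943626586565), np.float64(1.0847950420320043)]
pack [-0.12222523 -0.072891  ] -2.2141775451505907
door [-0.10887068  0.10041333] 1.959210490162524 0.11331113585965882
```

```bash
sed -i 's/^TRAY=.*/TRAY=[0.6406,0.0878,1.0848]/' h.py; python3 -m inch '[{"x":0,"y":0.01,"z":0.01,"spin":7},{"x":0,"y":0.02,"z":0.02,"spin":14},{"x":0,"y":0.035,"z":0.03,"spin":21},{"x":0,"y":0.05,"z":0.04,"spin":28},{"x":0,"y":0.065,"z":0.05,"spin":35},{"x":0,"y":0.08,"z":0.06,"spin":42},{"x":0,"y":0.095,"z":0.08,"spin":49},{"x":0,"y":0.11,"z":0.1,"spin":56},{"x":0,"y":0.12,"z":0.12,"spin":63},{"x":0,"y":0.13,"z":0.14,"spin":70},{"x":0,"y":0.135,"z":0.16,"spin":77},{"x":0,"y":0.135,"z":0.17,"spin":84}]'
python3 - <<'E'
from h import *
print(where(),sensors.get_state()["qpos"]);go(-.122,-.165,.008,0)
E
```

```text
t: 4.08
position: [0.7273, -0.0951, 0.1281]
eef_rot: [3.081, -0.605, -0.005]
force: [-0.2, 0.6, -0.1]
finger_gap: 0.0428
grip_force: 0.0
[-0.1212329  -0.16210062  0.12807917] [ 0.01992096  0.61247042  0.03247113  1.53928043 -0.02090591  0.99340809
 -1.90062497]
t 4.08 world [ 0.73  -0.097  0.008] shift [0.0031 0.0008 0.1201] spin 5.6 tilt [-0.003 -0.001 -1.   ] F [-0.2  0.6 -0.1]
```

```bash
python3 -m inch '[{"x":0.003,"y":0,"z":0.01,"spin":5.6},{"x":0.003,"y":0,"z":0.03,"spin":5.6},{"x":0.003,"y":0,"z":0.055,"spin":5.6},{"x":0.003,"y":0,"z":0.08,"spin":5.6},{"x":0.003,"y":0,"z":0.1,"spin":5.6},{"x":0.003,"y":0,"z":0.115,"spin":5.6},{"x":0.003,"y":0,"z":0.12,"spin":5.6},{"x":0.003,"y":0,"z":0.12,"spin":5.6}]'
python3 -m inch '[{"x":-0.004,"y":0,"z":0,"spin":0},{"x":-0.01,"y":0,"z":0,"spin":0},{"x":-0.015,"y":0,"z":0,"spin":0},{"x":-0.02,"y":0,"z":0,"spin":0},{"x":-0.025,"y":0,"z":0,"spin":0},{"x":-0.03,"y":0,"z":0,"spin":0},{"x":-0.035,"y":0,"z":0,"spin":0},{"x":-0.04,"y":0,"z":0,"spin":0},{"x":-0.045,"y":0,"z":0,"spin":0},{"x":-0.05,"y":0,"z":0,"spin":0},{"x":-0.055,"y":0,"z":0,"spin":0},{"x":-0.06,"y":0,"z":0,"spin":0}]'
python3 - <<'E'
from h import *
print(where());go(-.122,-.056,.008,0)
E
```

```text
t: 4.75
position: [0.7303, -0.0943, 0.0101]
eef_rot: [3.052, -0.742, -0.003]
force: [-0.8, 0.2, 0.3]
finger_gap: 0.0424
grip_force: 0.0
t: 5.75
position: [0.6778, -0.0659, 0.0115]
eef_rot: [-3.053, 0.74, -0.001]
force: [2.6, -1.3, 1.9]
finger_gap: 0.043
grip_force: 1.4
[-0.11853562 -0.10467965  0.01150586]
t 5.75 world [ 0.633 -0.046  0.008] shift [-0.0487  0.003   0.0035] spin 0.6 tilt [ 0.001 -0.    -1.   ] F [ 2.6 -1.3  1.9]
```

```bash
python3 -m inch '[{"x":-0.004,"y":0,"z":0.002,"spin":0},{"x":-0.009,"y":0.001,"z":0.003,"spin":0},{"x":-0.014,"y":0.001,"z":0.003,"spin":0},{"x":-0.019,"y":0.001,"z":0.003,"spin":0},{"x":-0.024,"y":0.001,"z":0.003,"spin":0},{"x":-0.029,"y":0.002,"z":0.003,"spin":0},{"x":-0.034,"y":0.002,"z":0.003,"spin":0},{"x":-0.038,"y":0.002,"z":0.003,"spin":0},{"x":-0.041,"y":0.002,"z":0.003,"spin":0},{"x":-0.044,"y":0.002,"z":0.003,"spin":0},{"x":-0.046,"y":0.002,"z":0.003,"spin":0},{"x":-0.046,"y":0.002,"z":0.003,"spin":0}]'
python3 - <<'E'
from h import *
print(where());go(-.122,-.056,.008,0)
E
```

```text
t: 6.75
position: [0.6358, -0.0464, 0.0084]
eef_rot: [-3.053, 0.74, 0.0]
force: [-0.4, 0.1, 0.2]
finger_gap: 0.0428
grip_force: 0.0
[-0.12089438 -0.05843394  0.00838752]
t 6.75 world [ 0.633 -0.046  0.008] shift [-0.0024  0.0011  0.0004] spin 0.6 tilt [-0.  0. -1.] F [-0.4  0.1  0.2]
```

```bash
python3 -m inch '[{"x":0.012,"y":0,"z":0,"spin":0},{"x":0.025,"y":0,"z":-0.01,"spin":0},{"x":0.03,"y":0,"z":-0.04,"spin":0},{"x":0.03,"y":0,"z":-0.08,"spin":-4},{"x":0.02,"y":0,"z":-0.12,"spin":-10},{"x":0.01,"y":0.005,"z":-0.155,"spin":-17},{"x":0,"y":0.01,"z":-0.19,"spin":-24},{"x":-0.01,"y":0.015,"z":-0.22,"spin":-31},{"x":-0.02,"y":0.02,"z":-0.245,"spin":-38},{"x":-0.03,"y":0.025,"z":-0.26,"spin":-45},{"x":-0.04,"y":0.03,"z":-0.27,"spin":-52},{"x":-0.05,"y":0.03,"z":-0.275,"spin":-59}]'
python3 -m inch '[{"x":0,"y":0,"z":0,"spin":-7},{"x":0,"y":0,"z":0,"spin":-14},{"x":0,"y":0,"z":0,"spin":-21},{"x":0,"y":0,"z":0,"spin":-28},{"x":0,"y":0,"z":0,"spin":-31},{"x":0,"y":0,"z":0,"spin":-31}]'
cat >> h.py <<'E'
def pack(name):
    import cv2
    ci=optics.camera_info("wrist");im=optics.grab_frame("wrist")[:,:,::-1].copy();cv2.imwrite(f"pics/{name}.png",im)
    m=cv2.inRange(cv2.cvtColor(im,cv2.COLOR_BGR2HSV),(95,80,60),(120,255,255))
    for c in cv2.findContours(m,0,1)[0]:
        if cv2.contourArea(c)<800: continue
        rc=cv2.minAreaRect(c);W=np.array([plane(ci,b,.02) for b in cv2.boxPoints(rc)]);cen=W.mean(0)
        a,b=W[1]-W[0],W[2]-W[1];l=a if np.linalg.norm(a)>np.linalg.norm(b) else b
        t=TRAY;cc,ss=np.cos(t[2]),np.sin(t[2]);d=cen-t[:2]
        print("blue px",np.round(rc[0]),"tray",np.round([cc*d[0]+ss*d[1],-ss*d[0]+cc*d[1]],4),"size",np.linalg.norm(a).round(3),np.linalg.norm(b).round(3),"yaw %.1f"%((np.degrees(np.arctan2(l[1],l[0])-t[2])+90)%180-90))
E
python3 - <<'E'
from h import *
print(where());pack("w4");go(-.25,0,.03,-90)
E
```

```text
t: 7.75
position: [0.5776, -0.0513, 0.2852]
eef_rot: [3.019, 0.866, 0.003]
force: [1.0, 0.5, 0.2]
finger_gap: 0.0427
grip_force: 0.0
t: 8.25
position: [0.5778, -0.0505, 0.2833]
eef_rot: [-2.68, -1.639, 0.0]
force: [0.0, -0.6, -1.0]
finger_gap: 0.0426
grip_force: 0.0
[-0.15163494 -0.00908856  0.28333462]
blue px [487. 292.] tray [-0.2593 -0.1953] size 0.057 0.105 yaw 43.5
blue px [316. 166.] tray [-0.1266 -0.0049] size 0.085 0.149 yaw 2.3
t 8.30 world [ 0.524 -0.133  0.03 ] shift [-0.0983 -0.0099  0.2533] spin 0.5 tilt [-0.  0. -1.] F [ 0.5 -0.2 -0.2]
```

The pack now lies at tray (-0.127, -0.005) with yaw 2.3°. The end push will square it, so I descend behind it.

```bash
python3 -m inch '[{"x":-0.02,"y":0,"z":0.01,"spin":0},{"x":-0.045,"y":-0.002,"z":0.03,"spin":0},{"x":-0.07,"y":-0.005,"z":0.06,"spin":0},{"x":-0.09,"y":-0.007,"z":0.09,"spin":0},{"x":-0.098,"y":-0.008,"z":0.125,"spin":0},{"x":-0.098,"y":-0.008,"z":0.16,"spin":0},{"x":-0.098,"y":-0.008,"z":0.195,"spin":0},{"x":-0.098,"y":-0.008,"z":0.225,"spin":0},{"x":-0.098,"y":-0.008,"z":0.25,"spin":0},{"x":-0.098,"y":-0.008,"z":0.265,"spin":0},{"x":-0.098,"y":-0.008,"z":0.275,"spin":0},{"x":-0.098,"y":-0.008,"z":0.275,"spin":0}]'
python3 - <<'E'
from h import *
print(where());go(-.15,0,.009,-90)
E
```

```text
t: 9.3
position: [0.525, -0.1336, 0.0066]
eef_rot: [-2.682, -1.632, 0.003]
force: [0.1, 0.0, 0.5]
finger_gap: 0.0429
grip_force: 0.0
[-0.24978683 -0.00118433  0.00661272]
t 9.30 world [ 0.571 -0.045  0.009] shift [ 0.0998 -0.0003 -0.0025] spin 0.5 tilt [-0.003  0.    -1.   ] F [0.1 0.  0.5]
```

```bash
python3 -m inch '[{"x":0.006,"y":0,"z":0,"spin":0.5},{"x":0.014,"y":0,"z":-0.001,"spin":0.5},{"x":0.022,"y":0,"z":-0.002,"spin":0.5},{"x":0.03,"y":0,"z":-0.002,"spin":0.5},{"x":0.037,"y":0,"z":-0.002,"spin":0.5},{"x":0.044,"y":0,"z":-0.002,"spin":0.5},{"x":0.05,"y":0,"z":-0.002,"spin":0.5},{"x":0.056,"y":0,"z":-0.002,"spin":0.5},{"x":0.062,"y":0,"z":-0.002,"spin":0.5},{"x":0.067,"y":0,"z":-0.002,"spin":0.5},{"x":0.07,"y":0,"z":-0.002,"spin":0.5},{"x":0.072,"y":0,"z":-0.002,"spin":0.5}]'
python3 - <<'E'
from h import *
import cv2
print(where());go(-.1,0,.009,-90)
a=optics.grab_frame("scene")[:,:,::-1][215:335,200:370];b=optics.grab_frame("wrist")[:,:,::-1]
cv2.imwrite("pics/m1.png",np.hstack([cv2.resize(a,None,fx=2.6,fy=2.6,interpolation=cv2.INTER_CUBIC),cv2.resize(b,(350,262))[:,:][:312] if False else cv2.copyMakeBorder(cv2.resize(b,(350,262)),0,50,0,0,0)]))
E
```

```text
t: 10.3
position: [0.559, -0.0695, 0.0102]
eef_rot: [-2.689, -1.624, 0.0]
force: [-2.7, -2.1, 2.1]
finger_gap: 0.0425
grip_force: 1.6
[-0.17716928 -0.00133048  0.01024795]
t 10.30 world [ 0.594 -0.001  0.009] shift [ 0.0772 -0.0012  0.0012] spin 0.1 tilt [-0.  0. -1.] F [-2.7 -2.1  2.1]
```

View pics/m1.png

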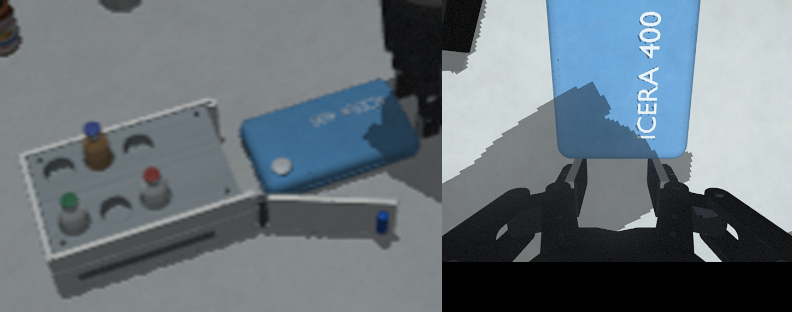

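The pack sits square on both fingers, centred within about 4 mm at column 621 against 617 for the tool, and is about to enter the mouth. The vials are standing. I'll keep pushing in stages.

```bash
python3 -m inch '[{"x":0.005,"y":0,"z":0,"spin":0},{"x":0.01,"y":0,"z":0,"spin":0},{"x":0.015,"y":-0.001,"z":0.001,"spin":0},{"x":0.02,"y":-0.001,"z":0.001,"spin":0},{"x":0.025,"y":-0.001,"z":0.001,"spin":0},{"x":0.03,"y":-0.001,"z":0.001,"spin":0},{"x":0.035,"y":-0.001,"z":0.001,"spin":0},{"x":0.04,"y":-0.001,"z":0.001,"spin":0},{"x":0.045,"y":-0.001,"z":0.001,"spin":0},{"x":0.05,"y":-0.001,"z":0.001,"spin":0},{"x":0.055,"y":-0.001,"z":0.001,"spin":0},{"x":0.06,"y":-0.001,"z":0.001,"spin":0}]'
python3 - <<'E'
from h import *
print(where());go(-.05,0,.009,-90)
E
```

```text
t: 11.4
position: [0.5862, -0.0158, 0.0093]
eef_rot: [-2.689, -1.624, 0.0]
force: [-0.5, -1.6, -0.3]
finger_gap: 0.0426
grip_force: 0.7
[-0.11706524 -0.00028331  0.00931541]
t 11.40 world [0.617 0.044 0.009] shift [ 0.0671 -0.0002  0.0003] spin 0.1 tilt [-0.  0. -1.] F [-0.5 -1.6 -0.3]
```

Entered easily. On to TCP x ≈ -0.05, then to the mouth.

```bash
python3 -m inch '[{"x":0.006,"y":0,"z":0,"spin":0},{"x":0.012,"y":0,"z":0,"spin":0},{"x":0.018,"y":0,"z":0,"spin":0},{"x":0.024,"y":0,"z":0,"spin":0},{"x":0.03,"y":0,"z":0,"spin":0},{"x":0.036,"y":0,"z":0,"spin":0},{"x":0.042,"y":0,"z":0,"spin":0},{"x":0.048,"y":0,"z":0,"spin":0},{"x":0.054,"y":0,"z":0,"spin":0},{"x":0.06,"y":0,"z":0,"spin":0},{"x":0.066,"y":0,"z":0,"spin":0},{"x":0.07,"y":0,"z":0,"spin":0}]'
python3 - <<'E'
from h import *
print(where());go(-.004,0,.009,-90);pack("w5")
E
```

```text
t: 12.4
position: [0.619, 0.0466, 0.0093]
eef_rot: [-2.689, -1.624, -0.0]
force: [-0.6, -1.7, -0.2]
finger_gap: 0.0428
grip_force: 1.1
[-0.04658066 -0.00012848  0.00934304]
t 12.40 world [0.639 0.084 0.009] shift [ 0.0426 -0.      0.0004] spin 0.1 tilt [ 0.  0. -1.] F [-0.6 -1.7 -0.2]
blue px [330. 230.] tray [-0.0146 -0.0038] size 0.084 0.044 yaw -89.9
```

```bash
python3 -m inch '[{"x":0.005,"y":0,"z":0,"spin":0},{"x":0.01,"y":0,"z":0,"spin":0},{"x":0.015,"y":0,"z":0,"spin":0},{"x":0.02,"y":0,"z":0,"spin":0},{"x":0.025,"y":0,"z":0,"spin":0},{"x":0.03,"y":0,"z":0,"spin":0},{"x":0.033,"y":0,"z":0,"spin":0},{"x":0.036,"y":0,"z":0,"spin":0},{"x":0.039,"y":0,"z":0,"spin":0},{"x":0.041,"y":0,"z":0,"spin":0},{"x":0.0425,"y":0,"z":0,"spin":0},{"x":0.0425,"y":0,"z":0,"spin":0}]'
python3 - <<'E'
from h import *
print(where(),sensors.get_state()["force"])
E
python3 -m inch '[{"x":-0.01,"y":0,"z":0,"spin":0},{"x":-0.03,"y":0,"z":0,"spin":0},{"x":-0.055,"y":0,"z":0,"spin":0},{"x":-0.08,"y":0,"z":-0.01,"spin":0},{"x":-0.1,"y":0,"z":-0.04,"spin":0},{"x":-0.105,"y":0,"z":-0.07,"spin":0},{"x":-0.105,"y":0,"z":-0.1,"spin":0},{"x":-0.105,"y":0,"z":-0.12,"spin":0},{"x":-0.105,"y":0,"z":-0.12,"spin":0}]' -1
python3 - <<'E'
from h import *
print(where(),sensors.get_state()["qpos"]);pack("w6");go(-.08,.125,.028,-90)
E
```

```text
t: 13.45
position: [0.6387, 0.0839, 0.0095]
eef_rot: [-2.689, -1.624, -0.001]
force: [-0.8, 1.1, 1.7]
finger_gap: 0.0427
grip_force: 0.1
[-0.00436916 -0.00010385  0.00951288] [-0.77237598  1.14021978  1.69350178]
t: 14.2
position: [0.5913, -0.0105, 0.1338]
eef_rot: [2.688, 1.621, 0.009]
force: [0.4, -0.7, 0.1]
finger_gap: -0.0002
grip_force: 0.0
[-0.10996937 -0.00235445  0.13383575] [ 0.04699404  0.39917251 -0.17284292  1.88197657  0.08892783  0.86124459
 -0.6557183 ]
blue px [580. 389.] tray [-0.2335 -0.2002] size 0.038 0.111 yaw 62.7
blue px [321.  36.] tray [ 0.0088 -0.0038] size 0.084 0.011 yaw -89.9
t 14.25 world [0.493 0.075 0.028] shift [ 0.0301 -0.1269  0.1033] spin 0.0 tilt [ 0.004  0.    -1.   ] F [ 0.4 -0.1  1. ]
```

View pics/w6.png

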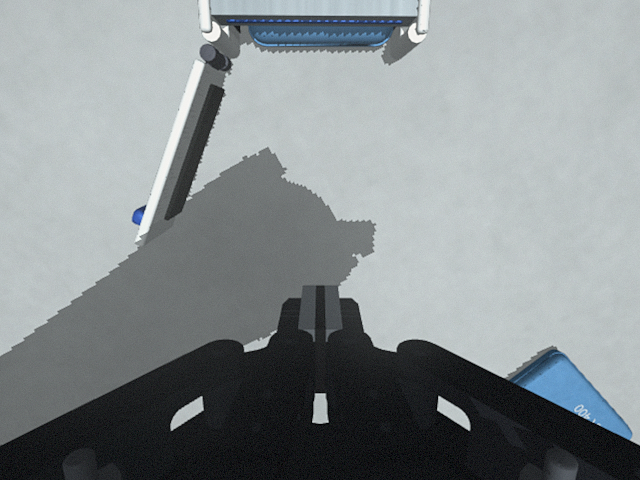

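The pack's rear edge is flush inside the mouth, row 45 against wall ends near row 50, so its centre is about 80 mm in. The door is still open, running from (215,55) to (140,240). Next I go over to its outer side and work out the arc.

```bash
python3 -m inch '[{"x":0.005,"y":-0.015,"z":0,"spin":0},{"x":0.012,"y":-0.04,"z":0,"spin":0},{"x":0.018,"y":-0.065,"z":0,"spin":0},{"x":0.025,"y":-0.09,"z":0,"spin":0},{"x":0.03,"y":-0.115,"z":0,"spin":0},{"x":0.03,"y":-0.13,"z":0.005,"spin":0},{"x":0.03,"y":-0.137,"z":0.025,"spin":0},{"x":0.03,"y":-0.137,"z":0.05,"spin":0},{"x":0.03,"y":-0.137,"z":0.075,"spin":0},{"x":0.03,"y":-0.137,"z":0.095,"spin":0},{"x":0.03,"y":-0.137,"z":0.105,"spin":0},{"x":0.03,"y":-0.137,"z":0.105,"spin":0}]'
python3 - <<'E'
from h import *
w=where();print(w,sensors.get_state()["force"]);go(-.08,.135,.028,-90)
for th in np.linspace(1.95,0,14):
    r=.075;h=.011*abs(np.cos(th))+.0145*abs(np.sin(th))+.003
    p=np.array([-.004,.0575])+r*np.array([-np.sin(th),-np.cos(th)])+h*np.array([-np.cos(th),np.sin(th)])
    print(round(th,2),p.round(4),"tool shift",round(p[0]-w[0],3),round(w[1]-p[1],3))
E
```

```text
t: 15.25
position: [0.48, 0.0804, 0.022]
eef_rot: [-2.688, -1.623, 0.007]
force: [-1.0, 0.3, -0.1]
finger_gap: 0.0003
grip_force: 0.0
[-0.08156395  0.13853449  0.0219619 ] [-1.04180478  0.26640074 -0.07665719]
t 15.25 world [0.484 0.08  0.028] shift [ 0.0015  0.0035 -0.0061] spin 0.1 tilt [-0.004 -0.001 -1.   ] F [-1.   0.3 -0.1]
1.95 [-0.0661  0.1043] tool shift 0.015 0.034
1.8 [-0.0726  0.0936] tool shift 0.009 0.045
1.65 [-0.0773  0.0817] tool shift 0.004 0.057
1.5 [-0.0801  0.0704] tool shift 0.001 0.068
1.35 [-0.0815  0.0602] tool shift 0.0 0.078
1.2 [-0.0813  0.0494] tool shift 0.0 0.089
1.05 [-0.0795  0.0384] tool shift 0.002 0.1
0.9 [-0.0759  0.0275] tool shift 0.006 0.111
0.75 [-0.0704  0.0169] tool shift 0.011 0.122
0.6 [-0.0631  0.007 ] tool shift 0.018 0.131
0.45 [-0.0539 -0.0017] tool shift 0.028 0.14
0.3 [-0.0432 -0.0089] tool shift 0.038 0.147
0.15 [-0.0311 -0.0143] tool shift 0.05 0.153
0.0 [-0.018  -0.0175] tool shift 0.064 0.156
```

```bash
python3 -m inch '[{"x":0.006,"y":0.014,"z":-0.004,"spin":0},{"x":0.012,"y":0.028,"z":-0.006,"spin":0},{"x":0.012,"y":0.038,"z":-0.006,"spin":0},{"x":0.009,"y":0.045,"z":-0.006,"spin":0},{"x":0.006,"y":0.051,"z":-0.006,"spin":0},{"x":0.004,"y":0.057,"z":-0.006,"spin":0},{"x":0.001,"y":0.068,"z":-0.006,"spin":0},{"x":0,"y":0.078,"z":-0.006,"spin":0},{"x":0,"y":0.089,"z":-0.006,"spin":0},{"x":0.002,"y":0.1,"z":-0.006,"spin":0},{"x":0.004,"y":0.106,"z":-0.006,"spin":0},{"x":0.006,"y":0.111,"z":-0.006,"spin":0}]'
python3 -m inch '[{"x":0.003,"y":0.006,"z":0,"spin":0},{"x":0.006,"y":0.011,"z":0,"spin":0},{"x":0.009,"y":0.016,"z":0,"spin":0},{"x":0.013,"y":0.02,"z":0,"spin":0},{"x":0.017,"y":0.025,"z":0,"spin":0},{"x":0.022,"y":0.029,"z":0,"spin":0},{"x":0.027,"y":0.033,"z":0,"spin":0},{"x":0.032,"y":0.036,"z":0,"spin":0},{"x":0.038,"y":0.039,"z":0,"spin":0},{"x":0.044,"y":0.042,"z":0,"spin":0},{"x":0.048,"y":0.043,"z":0,"spin":0},{"x":0.05,"y":0.044,"z":0,"spin":0}]'
python3 - <<'E'
from h import *
import cv2
print(where(),sensors.get_state()["force"])
E
```

```text
t: 16.25
position: [0.5842, 0.034, 0.0302]
eef_rot: [-2.69, -1.623, -0.0]
force: [-0.1, -0.2, -0.3]
finger_gap: 0.0004
grip_force: 0.2
t: 17.25
position: [0.6459, 0.059, 0.0303]
eef_rot: [-2.689, -1.624, -0.001]
force: [-1.5, -1.5, 0.4]
finger_gap: -0.0001
grip_force: 0.2
[-0.02302129 -0.01816004  0.03032327] [-1.53419047 -1.47103927  0.39201304]
```

```bash
for i in 1; do python3 -m inch '[{"x":0.001,"y":0,"z":0,"spin":0},{"x":0.002,"y":0,"z":0,"spin":0},{"x":0.003,"y":0,"z":0,"spin":0},{"x":0.004,"y":0,"z":0,"spin":0},{"x":0.005,"y":0,"z":0,"spin":0},{"x":0.005,"y":0,"z":0,"spin":0}]'; python3 -m inch '[{"x":0.001,"y":0,"z":0,"spin":0},{"x":0.002,"y":0,"z":0,"spin":0},{"x":0.002,"y":0,"z":0,"spin":0}]'; done
python3 - <<'E'
from h import *
print(where(),sensors.get_state()["force"])
E
```

```text
t: 17.75
position: [0.6479, 0.0626, 0.0304]
eef_rot: [-2.689, -1.624, -0.0]
force: [-0.0, -0.5, 0.9]
finger_gap: -0.0002
grip_force: 0.0
t: 18.0
position: [0.6483, 0.0633, 0.0303]
eef_rot: [2.69, 1.623, -0.002]
force: [-3.3, -4.9, 3.2]
finger_gap: 0.0
grip_force: 2.9
[-0.01810158 -0.01821465  0.03027593] [-3.25793034 -4.94345307  3.22660192]
```

```bash
python3 -m inch '[{"x":0.001,"y":0,"z":0,"spin":0},{"x":0.002,"y":0,"z":0,"spin":0},{"x":0.003,"y":0,"z":0,"spin":0},{"x":0.003,"y":0,"z":0,"spin":0}]'
python3 - <<'E'
from h import *
print(where(),sensors.get_state()["force"])
E
python3 -m inch '[{"x":-0.01,"y":0,"z":0,"spin":0},{"x":-0.03,"y":0,"z":0,"spin":0},{"x":-0.055,"y":0,"z":-0.01,"spin":0},{"x":-0.08,"y":0,"z":-0.04,"spin":0},{"x":-0.1,"y":0,"z":-0.07,"spin":0},{"x":-0.105,"y":0,"z":-0.1,"spin":0},{"x":-0.105,"y":0,"z":-0.12,"spin":0},{"x":-0.105,"y":0,"z":-0.12,"spin":0},{"x":-0.105,"y":0,"z":-0.12,"spin":0}]'
python3 - <<'E'
from h import *
import cv2
ci=optics.camera_info("wrist");a=optics.grab_frame("wrist")[:,:,::-1][0:200,150:480];b=optics.grab_frame("scene")[:,:,::-1][205:325,195:395]
cv2.imwrite("pics/f.png",np.vstack([cv2.resize(a,(660,400)),cv2.resize(b,(330,198))[:, :].repeat(1,0) if False else cv2.copyMakeBorder(cv2.resize(b,(330,198)),0,0,0,330,0)]))
E
```

```text
t: 18.33
position: [0.6485, 0.0635, 0.0302]
eef_rot: [2.69, 1.62, -0.008]
force: [-11.6, -15.3, 11.0]
finger_gap: -0.0001
grip_force: 9.4
[-0.01783154 -0.01829979  0.03017672] [-11.55512632 -15.29194571  11.04834124]
t: 19.08
position: [0.6019, -0.0261, 0.1517]
eef_rot: [2.689, 1.623, 0.004]
force: [-0.1, 0.3, -0.5]
finger_gap: -0.0001
grip_force: 0.0
```

View pics/f.png

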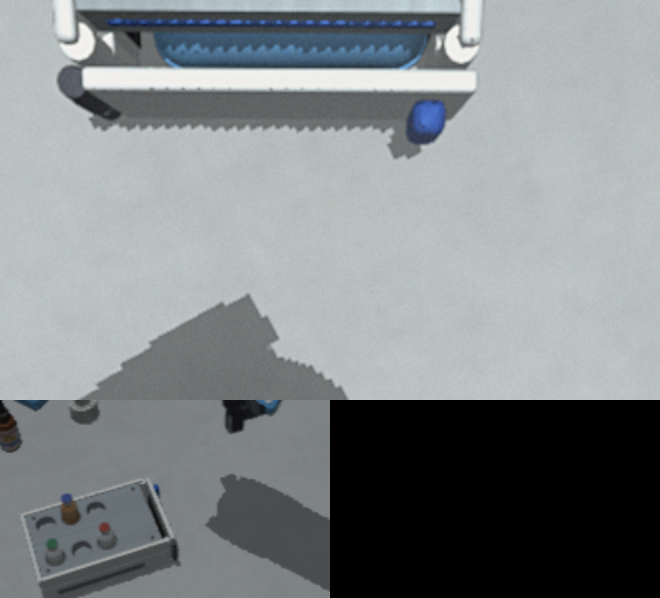

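The door lies parallel across the mouth, top edge at rows 68 to 90 for its whole width. It stalled at the predicted shut position, the pack is behind it and all three vials stand. I'm handing the job in.

```bash
python3 -c "
from bench import close_job
print(close_job())"
```

```text
the job is handed in; nothing more can be done
None
```

I pushed the cold pack end-first into the tray, its centre about 80 mm inside the mouth, and shut the door against its stop. The vials were upright in the last picture, the arm stayed clear of the oximeter and syringe, and I handed the job in at about 19 s; no verdict came back.

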